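# Unlock the office sweet dispenser and drop a portion

## Task

Unlock the sweet dispenser: push its crank round until the hidden hole in the crank's shaft comes under the waiting pin and the pin drops in, then press the pin down fully home, until its head sits on its guide. Then slide the gate open by its post just far enough that the two columns of sweets nearest the lock fall into the tray below while the third column stays in the hopper, and slide the gate fully shut again. Leave the mug, the jar and the stapler alone.

Things in the scene. Friction and masses are not known exactly. Their poses are not given: they have to be found in the camera images.
- dispenser: Sweet dispenser, fixed on the table. All coordinates in these texts are mm in its frame: origin on the table under the middle of the hopper, z up, x away from the robot, y along the row of columns to the robot's left, turned by its yaw (up to 13 deg). Base plate x +-45, y -115 to 65, 6 thick.
- hopper (a point): Centre of the hopper's open top (0, 0, 136). Clear walls 3 thick, bottom at z 72; three square columns, 27 inside, in a row at y -30, 0 and 30, two sweets in each; the column at y -30 is nearest the lock. Two thin legs at x +-32, y 56, up to z 136.
- tray (a point): Centre of the floor (0, 0, 7) of the open steel tray fixed under the hopper; outside x +-37, y +-52, walls 4 thick, rim at z 52.
- guide (a point): Centre of the top (0, -85, 150) of the steel pin guide, 34 square, z 130 to 150. It stands on the white lock housing: x +-35, y -111 to -59, top at z 130, which holds shaft and latch.
- shaft_axis (a point): Point (0, -85, 104) on the axis of the crank's steel shaft, which lies along x inside the housing, 36 in diameter. A cross-hole 12.5 wide goes through it here, hidden. Friction about 2.5 N at the crank's handle; it stays where it is left. A stop comes 23 deg after the hole lines up: if the hole was missed, turn back.
- pin: Steel pin upright in the guide, 10 in diameter, 82 long under a round head 24 wide, 8 thick. Origin at the centre of its lower tip, z along it. Start: tip rests on the shaft, head top at z 212. Over the hole it falls by its weight onto the latch: head top z 174; the shaft is then held. Fully home: head on the guide, head top z 158.
- latch (a point): Top of the latch under the shaft, hidden, (0, -85, 84). The pin must be pressed down on it by 16, with about 6 N, to be home; it does not spring back. Until then the latch bars the gate, which then cannot slide. A crank still being pushed clamps the pin: let go of the crank before pressing.
- crank_handle (a point): Middle of the crank's black round handle, 14 in diameter, parallel to x from x -50 to -110, on the robot's side; circles at radius 55 about the shaft's axis. Start: 57 deg from upright towards -y to 9 deg towards +y. Push it towards +y: 43 to 72 deg on, at an angle that differs each time, the hole comes under the pin: the pin drops and the crank stops.
- gate (a joint): Opening of the gate in m: 0 shut, grows towards +y, up to 0.10. Friction 2 N, stays where left. Steel plate under the columns, top at z 70. The column nearest the lock falls at about 0.026, the middle one at about 0.056, the last one begins to sink in at about 0.073: 0.065 empties just two.
- gate_post (a point): Centre of the top of the gate's upright black post, 16 in diameter, z 70 to 135, at x 0, y 120 when the gate is shut; moves with the gate. It can be pushed from either side.
- sweet1_center (a point): Centre of brown chocolate ball 1, 24 in diameter, 14 g. At the start x 0; y -30 (sweets 1, 2: the column nearest the lock), y 0 (3, 4) or y +30 (5, 6: the last column, nearest the gate's post); centre height 82 for the lower, 106 for the upper of a column.
- sweet2_center (a point): Centre of brown chocolate ball 2, 24 in diameter, 14 g.
- sweet3_center (a point): Centre of brown chocolate ball 3, 24 in diameter, 14 g.
- sweet4_center (a point): Centre of brown chocolate ball 4, 24 in diameter, 14 g.
- sweet5_center (a point): Centre of brown chocolate ball 5, 24 in diameter, 14 g.
- sweet6_center (a point): Centre of brown chocolate ball 6, 24 in diameter, 14 g.
- mug: White mug, 80 across, 90 high, to be left alone; origin at the centre of its underside.
- jar: Amber glass jar with black lid, 64 across, 100 high, to be left alone; origin at the centre of its underside.
- stapler: Grey and black stapler, 130 x 34 x 47 high, to be left alone; origin at the centre of its underside, x along it.

How it is judged:
By the outcome, as a careful person would: the job done as asked, in the order asked, and still so for the second after the job is handed in, with the robot touching nothing.
It also fails if it takes over 54 s, if anything falls off the work surface, if the arm or the gripper's body presses on something with over 40 N, if the wrist force passes 120 N, or if a joint passes its speed limit or range.

## Robot

A 6-joint arm with a two-finger parallel gripper is mounted at the origin on the work surface. World frame = base frame: x ahead of the robot, y to its left, z up, the work surface at z = 0. Lengths are in m, angles in rad, forces in N, time in s.
With the tool pointing down it reaches from about 0.25 to 0.775 m from the base axis. Payload 4 kg.
Tool frame: the origin (TCP) lies midway between the tips of the shut fingers; the grasp point (between the pads) lies 19 mm behind it; z points along the fingers, y is the direction in which the jaws open and shut (so a half turn about z gives the same grasp; the last joint's range is limited). The gripper opens to 94 mm and grips with 3 to 60 N. Pads are 16 mm wide; open, the fingers measure 119 mm over their backs; the gripper's body (75 mm by 177 mm) begins 78 mm behind the grasp point.
Start: joints at [1.109, 0.087, 1.371, -0, 1.684, -0.103], TCP at [0.193, 0.515, 0.177] pointing down, gripper open.
Joint ranges: [-3.1, 3.1], [-0.76, 2.03], [0.27, 2.55], [-1.08, 4.22], [0.17, 2.65], [-2.57, 2.57]. Speed limits (rad/s): [2.79, 2.79, 3.14, 3.14, 3.14, 3.14].

## Interface

Orientations are given as [roll, pitch, yaw] about the fixed x, y, z axes, in that order (R = Rz(yaw) Ry(pitch) Rx(roll)).
In Python, from bench import robot, cams gives the robot as it stands.
- The arm moves only by the tool step_arm, never from a script. Its argument "plan" is a list that holds one entry, the list of rows, each a list of 5 numbers: the shift along the world's x, y, z in mm, then the turn about the world's z in rad, then the opening in per cent of the stroke, from 0 (shut) to 100 (fully open). In form: [[[tx, ty, tz, turn, fingers], ...]]. A call has 1 to 8 rows; each row is the pose to reach, as a shift and turn from the pose commanded when the call began; what a row does not reach only later rows make up. A row lasts 1/12 s, in which the tool goes at most 41.7 mm and 7.16 degrees, less where a joint would pass 70% of its speed; a pose out of reach is approached as far as the arm can. A call with a gripper value outside its range is refused whole. The fingers move at their own pace and stop on an object; the grip force is fixed at half the most. Time passes only in rows, so rows that repeat a pose let the fingers close. It gives the time, the measured TCP pose, the force and the opening at its end, in the units of the state.
- robot.get_obs(): the state, without advancing time (a new reading comes with each control period).
- cams.snapshot(name): name is "side" or "top" or "wrist"; returns a dict with "frame" (400x640x3 uint8, red, green, blue), "camera_matrix" (3x3 intrinsics, pixels), "origin" and "attitude" of the camera in the world; the wrist camera has in their place "T_tool_cam" (4x4, takes a point from camera to tool coordinates, whose origin is the TCP and whose axes are the flange's). Camera axes: x right, y down, z forward; pixel columns grow to the right and rows downward; lengths in m; the calibration is good to about 2 mm. The wrist camera is an equidistant fisheye: a pixel r from the principal point sees the ray r / f radians off the axis. A picture is of the moment at which its call begins: read the wrist's pose just before it. There is no depth.
- robot.close_job(): hands the job in, once; it reports no verdict.
The state is a dict: "time": time; "joint_positions": joint angles; "qvel": joint speeds; "joint_torque": joint torques, N m; "tool_pos": TCP position; "ee_rot": TCP orientation; "wrist_force": force on the tool from outside, world axes, zero at the start; "wrist_torque": the same for the moment, N m; "width": finger opening in m.
Only numpy, scipy, OpenCV 4.12 (cv2) and the standard library are available. Lean on these libraries where they do the work, as an engineer would, in place of code of your own. Each camera call takes 0.05 s, during which the arm holds its last target. There are 200 camera calls.

## Working session

There is one attempt and no reset: what is moved stays moved. The work goes in short steps, Python scripts to look and compute and a tool call to move; the robot and the scene stay as the last step left them, time stands still between calls to the robot, and variables do not carry over. Pictures are saved under pics/ and viewed, about 8 in all and at most 12, crops included, and the job is handed in when it is done.

Besides the shell and the picture viewer there is one more tool, called after "Emit:" by a JSON object that holds its "fn" and its "kwargs". step_arm: Moves the arm, as the interface text tells. Its arguments: {"type":"object","properties":{"plan":{"type":"array"}},"required":["plan"]}

```bash
mkdir -p pics; ls; python3 - <<'E'
from bench import robot,cams
import cv2,numpy as np
np.set_printoptions(precision=4,suppress=True)
o=robot.get_obs();print(o)
for n in("side","top"):
    s=cams.snapshot(n);cv2.imwrite(f"pics/{n}0.png",s["frame"][:,:,::-1]);print(n,s["camera_matrix"],s["origin"],s["attitude"])
E
```

```text
pics
{'time': 0.0, 'joint_positions': array([ 1.1089,  0.0879,  1.3723, -0.    ,  1.6836, -0.1031]), 'qvel': array([ 0.0006, -0.0019, -0.0009, -0.0006, -0.0012,  0.0019]), 'joint_torque': array([  0.    , -34.0193, -30.2422,   0.0717,   0.0333,  -0.0002]), 'tool_pos': array([0.1929, 0.5144, 0.1755]), 'ee_rot': array([-3.1394, -0.0002,  2.7828]), 'wrist_force': array([ 1.2932, -0.278 ,  0.3234]), 'wrist_torque': array([ 0.0183, -0.0305,  0.0254]), 'width': 0.0940139741069041}
side [[400.1828   0.     321.3785]
 [  0.     400.1828 202.0291]
 [  0.       0.       1.    ]] [ 0.2312 -0.9062  0.6783] [-2.0897 -0.0173 -0.3649]
top [[396.2885   0.     321.9034]
 [  0.     396.2885 200.9479]
 [  0.       0.       1.    ]] [ 0.4066 -0.0183  1.0872] [-2.9492  0.0209 -1.5717]
```

View pics/side0.png

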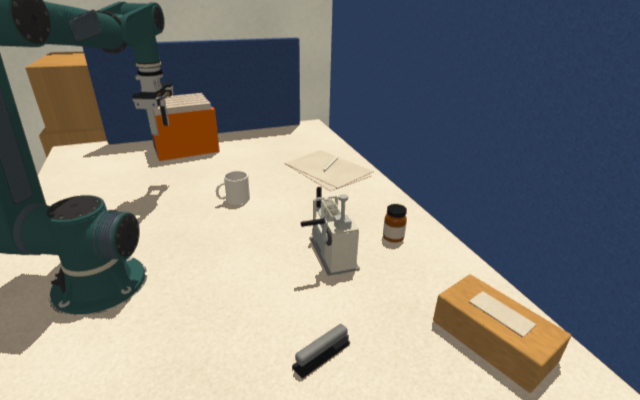

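View pics/top0.png

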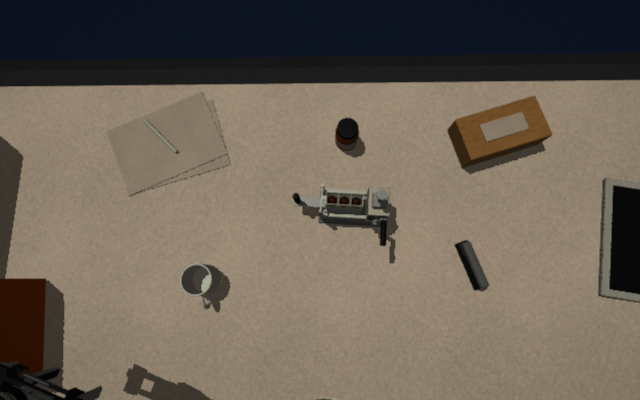

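Side view: the dispenser is around (335,235), the crank handle at (312,223) and the post at (319,195). Top view: sweets at (332-357,200), pin head about (381,198), post (297,198), handle (383,232). I'll enlarge both.

```bash
python3 - <<'E'
import cv2,numpy as np
a=cv2.imread("pics/side0.png")[175:285,280:380];b=cv2.imread("pics/top0.png")[165:275,285:405]
cv2.imwrite("pics/z0.png",np.hstack([cv2.resize(a,(350,385),interpolation=2),cv2.resize(b,(420,385),interpolation=2)]))
E
```

```text
(no output)
```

View pics/z0.png

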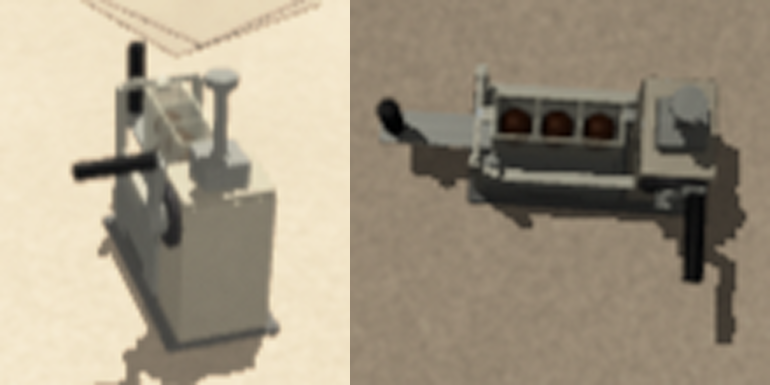

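```bash
cat > h.py <<'E'
import numpy as np,cv2
from scipy.spatial.transform import Rotation as Ro
np.set_printoptions(precision=4,suppress=True)
C={"side":(400.1828,321.3785,202.0291,[0.2312,-0.9062,0.6783],[-2.0897,-0.0173,-0.3649]),
"top":(396.2885,321.9034,200.9479,[0.4066,-0.0183,1.0872],[-2.9492,0.0209,-1.5717])}
def ray(n,p):
    f,cx,cy,o,a=C[n];return np.array(o),Ro.from_euler("xyz",a).apply([(p[0]-cx)/f,(p[1]-cy)/f,1])
def onz(n,p,z):
    o,d=ray(n,p);return o+d*(z-o[2])/d[2]
def tri(ps):
    A=0;b=0
    for n,p in ps:
        o,d=ray(n,p);d=d/np.linalg.norm(d);M=np.eye(3)-np.outer(d,d);A=A+M;b=b+M@o
    return np.linalg.solve(A,b)
E
python3 - <<'E'
from h import *
P={}
for nm,t,s,z in [("post",(295,195.2),(318.9,187.6),.135),("pin",(382.1,194.4),(343.4,196.4),.212)]:
    print(nm,onz("top",t,z),onz("side",s,z),tri([("top",t),("side",s)]))
    P[nm]=(onz("top",t,z)+onz("side",s,z))/2
for q in[(332.1,199.9),(344.1,199.9),(356.4,200.4)]:print(onz("top",q,.106))
print("hand", tri([("top",(382.7,244)),("side",(302.3,223.9))]),tri([("top",(383.5,221)),("side",(324.3,220.7))]))
d=P["post"]-P["pin"];print(np.hypot(d[0],d[1]),np.arctan2(-d[0],d[1]))
E
```

```text
post [0.6069 0.0676 0.135 ] [0.603 0.061 0.135] [0.6068 0.0682 0.131 ]
pin [ 0.5915 -0.1357  0.212 ] [ 0.5902 -0.1381  0.212 ] [ 0.5915 -0.1358  0.2106]
[ 0.6004 -0.0237  0.106 ]
[ 0.6002 -0.0539  0.106 ]
[ 0.5988 -0.0849  0.106 ]
hand [ 0.4845 -0.1408  0.1574] [ 0.5392 -0.1445  0.1571]
0.20170579935712488 -0.07003971876046393
```

Post and pin give a dispenser origin near (0.598, -0.052) and yaw about -0.07. The handle sits about 12 deg towards -y. I'll move above the handle and open the jaws along the dispenser's y axis.

Emit:
{"fn": "step_arm", "kwargs": {"plan": [[[0,0,100,0,50],[0,0,100,0.1,50],[0,0,100,0.2,50],[308,-656,100,0.29,50],[308,-656,100,0.29,50],[308,-656,100,0.29,50],[308,-656,100,0.29,50],[308,-656,100,0.29,50]]]}}

```text
time: 0.77
tool_pos: [0.2818, 0.3246, 0.2762]
ee_rot: [-3.141, -0.0, 3.074]
wrist_force: [0.6, 0.6, -0.3]
width: 0.0476
```

Emit:
{"fn": "step_arm", "kwargs": {"plan": [[[200,-420,0,0,50],[200,-420,0,0,50],[200,-420,0,0,50],[200,-420,0,0,50],[200,-420,0,0,50],[200,-420,0,0,50],[200,-420,0,0,50],[200,-420,0,0,50]]]}}

```text
time: 1.43
tool_pos: [0.4252, 0.0234, 0.2764]
ee_rot: [3.141, -0.0, 3.072]
wrist_force: [0.5, -0.5, 0.7]
width: 0.047
```

Emit:
{"fn": "step_arm", "kwargs": {"plan": [[[75,-160,0,0,50],[75,-160,0,0,50],[75,-160,0,0,50],[75,-160,0,0,50],[75,-160,0,0,50]]]}}

```text
time: 1.85
tool_pos: [0.5009, -0.1396, 0.2742]
ee_rot: [-3.141, -0.003, 3.067]
wrist_force: [0.7, 0.4, -0.9]
width: 0.0472
```

```bash
cat >> h.py <<'E'
def wpix(s,pos,rot,pt): # project world pt to wrist fisheye
    T=np.array(s["T_tool_cam"]);K=s["camera_matrix"]
    q=Ro.from_euler("xyz",rot).inv().apply(np.array(pt)-pos)
    c=T[:3,:3].T@(q-T[:3,3]);th=np.arctan2(np.hypot(c[0],c[1]),c[2]);r=np.hypot(c[0],c[1])
    return np.array([K[0,2]+K[0,0]*th*c[0]/r,K[1,2]+K[1,1]*th*c[1]/r])
def wray(s,pos,rot,p):
    T=np.array(s["T_tool_cam"]);K=s["camera_matrix"]
    a=np.array([(p[0]-K[0,2])/K[0,0],(p[1]-K[1,2])/K[1,1]]);th=np.hypot(*a)
    d=np.r_[np.sin(th)*a/th,np.cos(th)];R=Ro.from_euler("xyz",rot)
    return pos+R.apply(T[:3,3]),R.apply(T[:3,:3]@d)
def wonz(s,pos,rot,p,z):
    o,d=wray(s,pos,rot,p);return o+d*(z-o[2])/d[2]
def D(x,y,z,o=(.598,-.052),yaw=-.07): # dispenser mm -> world m
    c,s=np.cos(yaw),np.sin(yaw);return np.array([o[0]+(c*x-s*y)/1e3,o[1]+(s*x+c*y)/1e3,z/1e3])
E
python3 - <<'E'
from h import *
from bench import robot,cams
o=robot.get_obs();s=cams.snapshot("wrist");p,r=o["tool_pos"],o["ee_rot"]
print(o["time"],p,r,s["T_tool_cam"],s["camera_matrix"])
for n,q in dict(pin=(0,-85,212),post=(0,120,135),gu=(-17,-68,150),h1=(-110,-96,157),h2=(-50,-96,157),c1=(0,-30,106),c3=(0,30,106)).items():print(n,wpix(s,p,r,D(*q)))
cv2.imwrite("pics/w1.png",s["frame"][:,:,::-1])
import pickle;pickle.dump((s,p,r),open("w1.pkl","wb"))
E
```

```text
1.85 [ 0.5009 -0.1396  0.2742] [-3.1407 -0.0032  3.0671] [[ 0.0004 -0.9608 -0.2772  0.08  ]
 [ 1.      0.0004 -0.0001  0.0007]
 [ 0.0002 -0.2772  0.9608 -0.2081]
 [ 0.      0.      0.      1.    ]] [[309.7069   0.     317.1151]
 [  0.     309.7069 201.2967]
 [  0.       0.       1.    ]]
pin [325.8632 289.1038]
post [474.5206 250.9933]
gu [339.0845 248.7942]
h1 [314.7895 171.8704]
h2 [315.1172 224.7864]
c1 [364.9137 246.2099]
c3 [407.8083 245.1287]
```

View pics/w1.png

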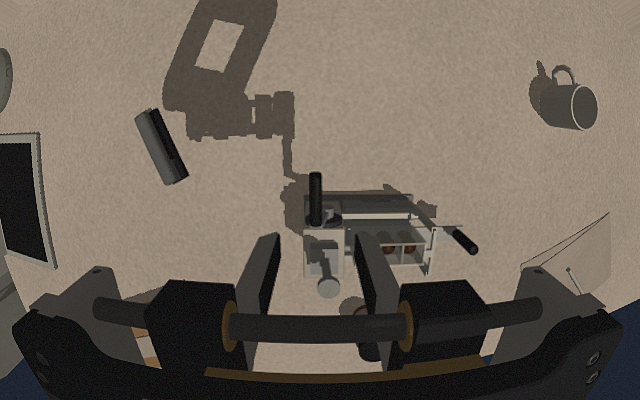

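The prediction matches the image: pin head (328,288), post top (474,250) and handle (316,173)-(316,221), so the pose is good to about 2 mm. I'll lower the open fingers around the handle.

Emit:
{"fn": "step_arm", "kwargs": {"plan": [[[0,0,-35,0,50],[0,0,-70,0,50],[0,0,-105,0,50],[0,0,-135,0,50],[0,0,-135,0,50],[0,5,-135,0,50],[1,10,-135,0,50],[1,13,-135,0,50]]]}}

```text
time: 2.57
tool_pos: [0.5029, -0.1209, 0.1452]
ee_rot: [-3.141, 0.006, 3.074]
wrist_force: [-0.1, -0.1, -0.3]
width: 0.0471
```

Emit:
{"fn": "step_arm", "kwargs": {"plan": [[[0,3,1,0,50],[0,6,1,0,50],[1,9,1,0,50],[1,12,1,0,50],[1,15,1,0,50],[1,18,1,0,50],[1,21,0,0,50],[2,24,0,0,50]]]}}

```text
time: 3.23
tool_pos: [0.5028, -0.0972, 0.1414]
ee_rot: [3.141, -0.001, 3.073]
wrist_force: [-0.5, 0.6, -0.3]
width: 0.0471
```

```bash
python3 - <<'E'
from h import *
from bench import robot,cams
o=robot.get_obs();s=cams.snapshot("wrist");p,r=o["tool_pos"],o["ee_rot"]
print(o["time"],p,o["wrist_force"])
cv2.imwrite("pics/w2.png",cv2.resize(s["frame"][130:350,180:460,::-1],None,fx=2,fy=2))
E
```

```text
3.2333 [ 0.5028 -0.0972  0.1414] [-0.508   0.5569 -0.3278]
```

View pics/w2.png

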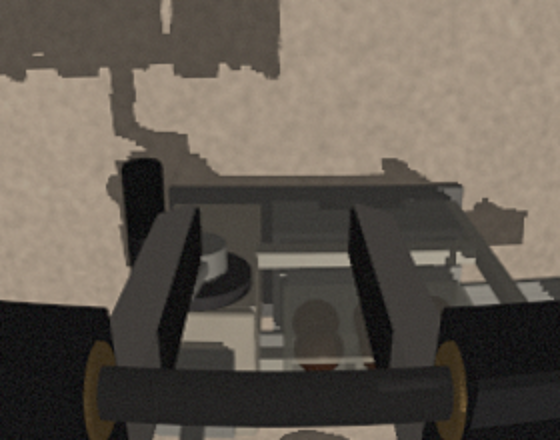

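```bash
python3 - <<'E'
from h import *
from bench import robot,cams
import pickle
o=robot.get_obs();s,_,_=pickle.load(open("w1.pkl","rb"));p,r=o["tool_pos"],o["ee_rot"]
for z in(.145,.157,.165):print(z,wonz(s,p,r,(251,210),z),wonz(s,p,r,(250,228),z))
print([wpix(s,p,r,D(x,y,157)) for x,y in((-110,-96),(-85,-96),(-110,-68))])
print("tips",[wpix(s,p,r,p+Ro.from_euler("xyz",r).apply([0,y,0])) for y in(-.0235,.0235,.036,-.036)])
for n in("side",):
    s=cams.snapshot(n);cv2.imwrite("pics/s2.png",cv2.resize(s["frame"][120:260,250:400,::-1],None,fx=4,fy=4))
E
```

```text
0.145 [ 0.4853 -0.1414  0.145 ] [ 0.4987 -0.144   0.145 ]
0.157 [ 0.4816 -0.1384  0.157 ] [ 0.4943 -0.1409  0.157 ]
0.165 [ 0.4792 -0.1365  0.165 ] [ 0.4913 -0.1388  0.165 ]
[array([248.623 , 210.0542]), array([251.1627, 244.5538]), array([290.4641, 210.25  ])]
tips [array([283.5412, 227.878 ]), array([348.6645, 227.9184]), array([365.755 , 227.7985]), array([266.4805, 227.7372])]
```

View pics/s2.png

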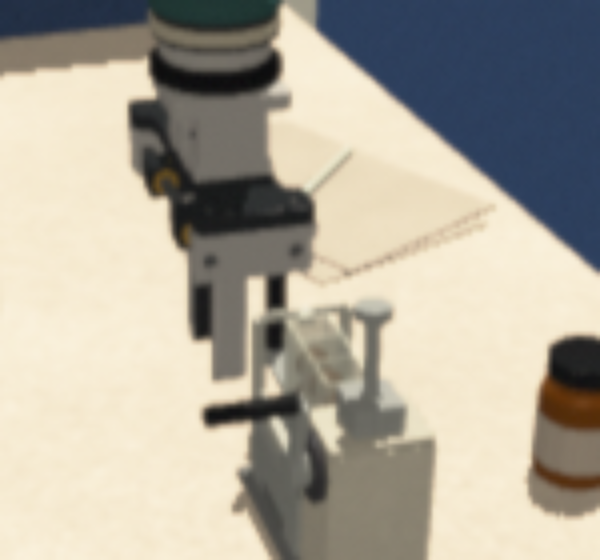

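```bash
python3 - <<'E'
from h import *
from bench import robot,cams
import pickle
o=robot.get_obs();s,p1,r1=pickle.load(open("w1.pkl","rb"));p,r=o["tool_pos"],o["ee_rot"]
def sp(X):
    f,cx,cy,oo,a=C["side"];q=Ro.from_euler("xyz",a).inv().apply(X-np.array(oo));return np.array([cx+f*q[0]/q[2],cy+f*q[1]/q[2]])
R=Ro.from_euler("xyz",r)
for y in(-.036,-.0235,.0235,.036):print(y,R.apply([0,y,0])+p,sp(p+R.apply([0,y,0])))
rays=[ray("side",(302,223.8)),ray("top",(382.7,245)),wray(s,p1,r1,(315.5,173)),wray(s,p,r,(251,210))]
import itertools
for i,j in itertools.combinations(range(4),2):
    A=0;b=0
    for q,d in(rays[i],rays[j]):
        d=d/np.linalg.norm(d);M=np.eye(3)-np.outer(d,d);A=A+M;b=b+M@q
    print(i,j,np.linalg.solve(A,b))
E
```

```text
-0.036 [ 0.5005 -0.133   0.1415] [307.6044 226.5397]
-0.0235 [ 0.5014 -0.1205  0.1415] [306.2675 223.8553]
0.0235 [ 0.5046 -0.0736  0.1415] [301.482  214.2469]
0.036 [ 0.5054 -0.0612  0.1415] [300.2698 211.8129]
0 1 [ 0.4829 -0.1409  0.1579]
0 2 [ 0.4834 -0.1395  0.1569]
0 3 [ 0.483  -0.1392  0.1565]
1 2 [ 0.4815 -0.1395  0.1657]
1 3 [ 0.4833 -0.141   0.1507]
2 3 [ 0.4832 -0.1397  0.153 ]
```

```bash
python3 - <<'E'
from h import *
from bench import robot
import pickle
s,p1,r1=pickle.load(open("w1.pkl","rb"));o=robot.get_obs();p,r=o["tool_pos"],o["ee_rot"]
for y in(-.133,-.12):
    a,d=ray("side",(307,214.5));print(a+d*(y-a[1])/d[1])
print([wpix(s,p,r,p+Ro.from_euler("xyz",r).apply([dx,-.0235,-dz])) for dz in(0,.01,.02,.03) for dx in(-.008,.008)])
E
```

```text
[ 0.499  -0.133   0.1763]
[ 0.5035 -0.12    0.1678]
[array([283.9409, 238.0781]), array([283.1571, 217.4142]), array([282.5191, 243.6071]), array([281.6381, 222.1912]), array([280.9796, 249.6179]), array([279.9846, 227.4095]), array([279.3084, 256.1707]), array([278.179 , 233.1295])]
```

The fingertips sit about 28 mm above the TCP when half open, because the fingers swing. They passed over the handle without touching it, so I'll push with shut fingers from the -y side instead.

Emit:
{"fn": "step_arm", "kwargs": {"plan": [[[0,0,30,0,0],[-2,-30,35,0,0],[-4,-70,35,0,0],[-4,-83,35,0,0],[-4,-83,35,0,0],[-4,-83,0,0,0],[-4,-83,-2,0,0],[-4,-83,-2,0,0]]]}}

```text
time: 4.0
tool_pos: [0.497, -0.1787, 0.1368]
ee_rot: [3.138, -0.006, 3.073]
wrist_force: [-0.1, -0.6, 0.2]
width: 0.0007
```

```bash
python3 - <<'E'
from h import *
from bench import robot,cams
o=robot.get_obs();s=cams.snapshot("wrist");p,r=o["tool_pos"],o["ee_rot"]
print(o["time"],p,o["wrist_force"],o["width"],"tips", [wpix(s,p,r,p+Ro.from_euler("xyz",r).apply([-.008,y,0])) for y in(-.0125,.0125)],wpix(s,p,r,D(-110,-96,157)))
a=cv2.resize(s["frame"][150:300,220:420,::-1],None,fx=2,fy=2)
b=cams.snapshot("side")["frame"][140:265,250:400,::-1]
cv2.imwrite("pics/w3.png",np.hstack([a,cv2.resize(b,(360,300))]))
E
```

```text
4.0 [ 0.497  -0.1787  0.1368] [-0.062  -0.5619  0.1548] 0.0006950946401593495 tips [array([298.9535, 238.1792]), array([333.2651, 238.203 ])] [374.0125 212.5147]
```

View pics/w3.png

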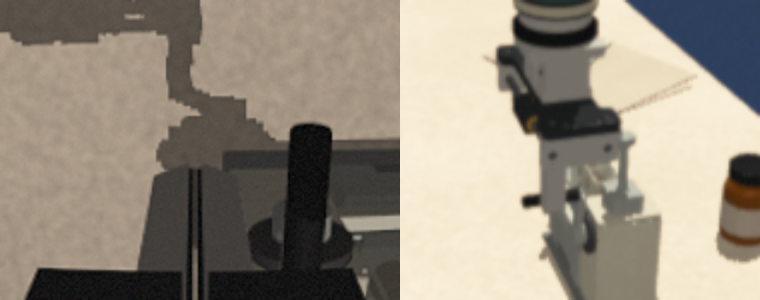

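The shut fingers are below handle height and on its -y side. Now I push the crank.

Emit:
{"fn": "step_arm", "kwargs": {"plan": [[[0,6,0,0,0],[1,12,1,0,0],[1,17,1,0,0],[2,22,1,0,0],[2,27,1,0,0],[2,32,1,0,0],[3,36,1,0,0],[3,40,1,0,0]]]}}

```text
time: 4.77
tool_pos: [0.5021, -0.14, 0.1407]
ee_rot: [3.141, 0.0, 3.073]
wrist_force: [-0.7, -0.2, -0.4]
width: 0.0008
```

Emit:
{"fn": "step_arm", "kwargs": {"plan": [[[0,3,-1,0,0],[0,6,-2,0,0],[1,9,-3,0,0],[1,11,-3,0,0],[1,13,-4,0,0]]]}}

```text
time: 5.18
tool_pos: [0.503, -0.1274, 0.1367]
ee_rot: [3.142, 0.0, 3.073]
wrist_force: [0.6, -0.3, 0.1]
width: 0.0006
```

```bash
cat >> h.py <<'E'
def handle(cams,robot):
    o=robot.get_obs();s=cams.snapshot("wrist");p,r=o["tool_pos"],o["ee_rot"]
    m=(s["frame"].max(2)<45).astype(np.uint8);m[:150]=0;m[235:]=0;m[:,:250]=0;m[:,460:]=0
    n,L,st,ce=cv2.connectedComponentsWithStats(m)
    for i in range(1,n):
        if st[i,4]>80:print(st[i],ce[i])
    for th in range(-15,65,15):
        t=np.radians(th);print(th,wpix(s,p,r,D(-110,-85+55*np.sin(t),104+55*np.cos(t)+0)).round(),end=" ")
    print(p)
    return s
def side_head(cams):
    s=cams.snapshot("side");return s["frame"]
E
python3 - <<'E'
from h import *
from bench import robot,cams
s=handle(cams,robot)
f=cams.snapshot("side")["frame"].astype(int)
print(f[186:226:2,343].tolist())
b=cv2.imread("pics/side0.png")[:,:,::-1]
print(b[186:226:2,343].tolist())
E
```

```text
[285 208  22  27 556] [295.25   221.2446]
-15 [289. 209.] 0 [311. 210.] 15 [333. 209.] 30 [353. 207.] 45 [368. 203.] 60 [378. 199.] [ 0.503  -0.1274  0.1367]
[[217, 196, 169], [245, 233, 207], [245, 234, 208], [245, 233, 208], [225, 216, 193], [195, 194, 179], [158, 157, 146], [105, 104, 97], [107, 105, 97], [107, 106, 98], [107, 106, 97], [106, 105, 96], [108, 106, 98], [109, 107, 98], [106, 104, 97], [106, 104, 97], [106, 105, 98], [113, 112, 104], [103, 101, 94], [105, 104, 97]]
[[207, 186, 161], [240, 227, 198], [240, 227, 199], [241, 228, 200], [219, 207, 184], [188, 186, 172], [152, 150, 139], [100, 99, 92], [101, 100, 92], [101, 100, 93], [102, 100, 93], [103, 101, 93], [103, 102, 93], [104, 101, 94], [103, 101, 93], [101, 99, 92], [100, 99, 92], [108, 106, 98], [97, 97, 90], [99, 98, 92]]
```

The handle has not moved. The shut fingertips also sit about 30 mm above the reported TCP, in the wrist and side views alike. I'll go back and lower by that amount.

Emit:
{"fn": "step_arm", "kwargs": {"plan": [[[0,0,10,0,0],[-2,-25,12,0,0],[-4,-53,10,0,0],[-4,-53,10,0,0],[-4,-53,-15,0,0],[-4,-53,-25,0,0],[-4,-53,-25,0,0]]]}}

```text
time: 5.87
tool_pos: [0.497, -0.1795, 0.1087]
ee_rot: [3.139, -0.006, 3.073]
wrist_force: [-0.8, 0.5, -0.6]
width: 0.0005
```

Emit:
{"fn": "step_arm", "kwargs": {"plan": [[[0,6,0,0,0],[1,12,1,0,0],[1,17,1,0,0],[2,22,1,0,0],[2,26,1,0,0],[2,29,1,0,0]]]}}

```text
time: 6.37
tool_pos: [0.5019, -0.1521, 0.1142]
ee_rot: [-3.139, 0.003, 3.073]
wrist_force: [0.0, -4.2, 2.5]
width: 0.0007
```

```bash
python3 - <<'E'
from h import *
from bench import robot,cams
s=handle(cams,robot);print(robot.get_obs()["wrist_force"])
E
```

```text
[338 219  26  16 362] [350.2099 227.1133]
-15 [329. 221.] 0 [354. 222.] 15 [378. 221.] 30 [398. 217.] 45 [412. 213.] 60 [419. 207.] [ 0.5019 -0.1521  0.1142]
[ 0.4892 -2.0766  2.1978]
```

Contact: force y is -4 N, and the handle has moved to about -3 deg. I'll follow the arc.

Emit:
{"fn": "step_arm", "kwargs": {"plan": [[[0,4,0,0,0],[0,8,0,0,0],[1,12,0,0,0],[1,16,-1,0,0],[1,19,-2,0,0],[2,22,-3,0,0],[2,24,-4,0,0]]]}}

```text
time: 7.0
tool_pos: [0.5027, -0.1269, 0.1082]
ee_rot: [3.141, -0.001, 3.073]
wrist_force: [0.2, -1.7, 1.8]
width: 0.0002
```

Emit:
{"fn": "step_arm", "kwargs": {"plan": [[[0,2,-1,0,0],[0,4,-2,0,0],[0,6,-3,0,0],[0,8,-4,0,0]]]}}

```text
time: 7.33
tool_pos: [0.5033, -0.1194, 0.1046]
ee_rot: [3.142, 0.001, 3.073]
wrist_force: [1.3, -3.1, 0.5]
width: 0.0005
```

Emit:
{"fn": "step_arm", "kwargs": {"plan": [[[0,2,-1,0,0],[0,4,-2,0,0],[0,5,-3,0,0]]]}}

```text
time: 7.58
tool_pos: [0.5035, -0.1146, 0.1016]
ee_rot: [-3.141, 0.001, 3.073]
wrist_force: [0.9, -3.3, 1.6]
width: 0.0004
```

Emit:
{"fn": "step_arm", "kwargs": {"plan": [[[0,2,-1,0,0],[0,3,-3,0,0],[0,5,-4,0,0]]]}}

```text
time: 7.83
tool_pos: [0.503, -0.1096, 0.0974]
ee_rot: [-3.141, 0.0, 3.073]
wrist_force: [2.7, -4.2, -1.5]
width: 0.0005
```

```bash
python3 - <<'E'
from h import *
from bench import robot,cams
s=handle(cams,robot);print(robot.get_obs()["wrist_force"])
f=cams.snapshot("side")["frame"].astype(int)
print(f[188:226:3,343].mean(1).round())
E
```

```text
[338 221  24  14 300] [349.7533 227.9833]
-15 [249. 234.] 0 [275. 236.] 15 [303. 235.] 30 [328. 231.] 45 [348. 225.] 60 [361. 218.] [ 0.503  -0.1096  0.0974]
[ 2.9956 -3.5617 -1.9624]
[229. 229. 230. 196. 186. 102.  99. 100. 102. 102. 102. 112. 102.]
```

The handle is at about 47 deg and the pin is still up, so I keep pushing.

Emit:
{"fn": "step_arm", "kwargs": {"plan": [[[0,1,-1,0,0],[0,3,-3,0,0],[0,4,-5,0,0]]]}}

```text
time: 8.18
tool_pos: [0.5031, -0.1056, 0.0927]
ee_rot: [-3.141, 0.0, 3.073]
wrist_force: [1.9, -3.8, 1.1]
width: 0.0007
```

Emit:
{"fn": "step_arm", "kwargs": {"plan": [[[0,1,-1,0,0],[0,2,-3,0,0],[0,3,-5,0,0]]]}}

```text
time: 8.43
tool_pos: [0.5029, -0.1028, 0.0882]
ee_rot: [-3.141, 0.0, 3.073]
wrist_force: [0.1, -5.4, 5.0]
width: 0.0006
```

```bash
python3 - <<'E'
from h import *
from bench import robot,cams
s=handle(cams,robot);print(robot.get_obs()["wrist_force"])
f=cams.snapshot("side")["frame"].astype(int)
print(f[188:226:3,343].mean(1).round())
E
```

```text
[337 222  24  13 281] [349.0142 228.3737]
-15 [232. 242.] 0 [259. 244.] 15 [288. 243.] 30 [315. 238.] 45 [337. 232.] 60 [351. 225.] [ 0.5029 -0.1028  0.0882]
[ 0.4791 -5.1657  3.3978]
[229. 230. 230. 229. 231. 229. 227. 202. 183. 102. 101. 110. 102.]
```

The pin has dropped: its head went from row 197 to row 209. I'll let go of the crank, rise, and go above the pin.

Emit:
{"fn": "step_arm", "kwargs": {"plan": [[[-1,-15,0,0,0],[-2,-30,0,0,0],[-2,-34,40,0,0],[-2,-34,80,0,0],[-2,-34,112,0,0],[30,-34,112,0,0],[65,-34,112,0,0],[89,-34,112,0,0]]]}}

```text
time: 9.2
tool_pos: [0.5932, -0.1345, 0.1998]
ee_rot: [3.138, -0.0, 3.074]
wrist_force: [-0.0, -0.7, -0.6]
width: 0.0003
```

Emit:
{"fn": "step_arm", "kwargs": {"plan": [[[0,0,0,0,0],[0,0,0,0,0]]]}}

```text
time: 9.37
tool_pos: [0.5914, -0.1347, 0.1974]
ee_rot: [3.138, -0.005, 3.075]
wrist_force: [0.2, -0.1, -0.2]
width: 0.0001
```

```bash
python3 - <<'E'
from h import *
from bench import robot,cams
o=robot.get_obs();s=cams.snapshot("wrist");p,r=o["tool_pos"],o["ee_rot"]
print(o["time"],p,D(0,-85,174),"head",wpix(s,p,r,D(0,-85,174)),"tip",wpix(s,p,r,p+[0,0,.03]))
a=s["frame"][180:330,220:420,::-1]
b=cams.snapshot("side")["frame"][140:265,270:420,::-1]
cv2.imwrite("pics/w4.png",np.hstack([cv2.resize(a,(400,300)),cv2.resize(b,(360,300))]))
E
```

```text
9.3667 [ 0.5914 -0.1347  0.1974] [ 0.5921 -0.1368  0.174 ] head [313.5652 218.5215] tip [316.1074 244.8372]
```

View pics/w4.png

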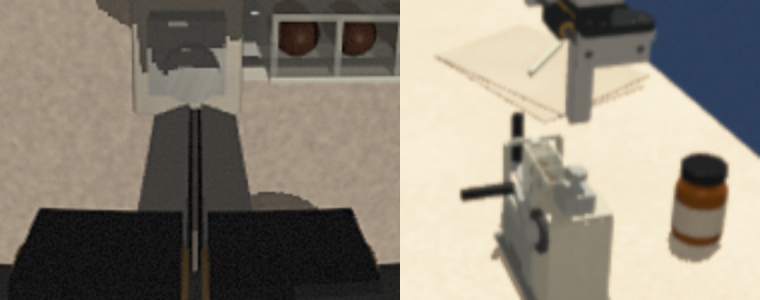

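The tips are above the pin, predicted within 1-2 mm. I'll press down.

Emit:
{"fn": "step_arm", "kwargs": {"plan": [[[1,-1,-30,0,0],[1,-1,-46,0,0],[1,-1,-50,0,0],[1,-1,-53,0,0],[1,-1,-56,0,0]]]}}

```text
time: 9.88
tool_pos: [0.5928, -0.1375, 0.1448]
ee_rot: [-3.142, 0.001, 3.073]
wrist_force: [0.9, -0.2, 0.4]
width: 0.0003
```

Emit:
{"fn": "step_arm", "kwargs": {"plan": [[[0,0,-3,0,0],[0,0,-6,0,0],[0,0,-8,0,0]]]}}

```text
time: 10.13
tool_pos: [0.5941, -0.1379, 0.1405]
ee_rot: [-3.14, 0.006, 3.073]
wrist_force: [-4.7, 1.8, 12.0]
width: 0.0004
```

Emit:
{"fn": "step_arm", "kwargs": {"plan": [[[0,0,-2,0,0],[0,0,-4,0,0]]]}}

```text
time: 10.3
tool_pos: [0.5941, -0.1381, 0.1376]
ee_rot: [-3.14, 0.006, 3.073]
wrist_force: [-4.6, 0.2, 11.8]
width: 0.0004
```

Emit:
{"fn": "step_arm", "kwargs": {"plan": [[[0,0,-2,0,0],[0,0,-4,0,0],[0,0,-6,0,0]]]}}

```text
time: 10.55
tool_pos: [0.594, -0.1383, 0.1317]
ee_rot: [-3.139, 0.006, 3.073]
wrist_force: [-4.4, 0.4, 11.4]
width: 0.0008
```

Emit:
{"fn": "step_arm", "kwargs": {"plan": [[[0,0,-2,0,0],[0,0,-3,0,0]]]}}

```text
time: 10.72
tool_pos: [0.594, -0.1384, 0.1295]
ee_rot: [-3.139, 0.007, 3.073]
wrist_force: [-6.8, 1.5, 18.1]
width: 0.0005
```

Emit:
{"fn": "step_arm", "kwargs": {"plan": [[[0,0,-2,0,0],[0,0,-3,0,0]]]}}

```text
time: 10.88
tool_pos: [0.5942, -0.1384, 0.1294]
ee_rot: [-3.138, 0.008, 3.073]
wrist_force: [-9.7, 1.8, 27.1]
width: 0.0006
```

The pin is home: it stopped after 16 mm of travel and the force rose to 27 N without motion. Next I lift off and go over to the post, opening the fingers.

Emit:
{"fn": "step_arm", "kwargs": {"plan": [[[0,0,35,0,0],[0,0,75,0,0],[2,40,80,0,50],[5,80,80,0,50],[8,120,80,0,50],[11,160,80,0,50],[14,205,80,0,50],[14,205,80,0,50]]]}}

```text
time: 11.55
tool_pos: [0.607, 0.0746, 0.201]
ee_rot: [3.137, 0.002, 3.081]
wrist_force: [-0.3, -0.8, -0.1]
width: 0.0368
```

Emit:
{"fn": "step_arm", "kwargs": {"plan": [[[0,0,0,0,50],[0,0,0,0,50]]]}}

```text
time: 11.72
tool_pos: [0.6072, 0.0673, 0.2005]
ee_rot: [-3.141, 0.001, 3.073]
wrist_force: [1.0, -0.0, -0.1]
width: 0.0463
```

```bash
python3 - <<'E'
from h import *
from bench import robot,cams
o=robot.get_obs();s=cams.snapshot("wrist");p,r=o["tool_pos"],o["ee_rot"]
print(o["time"],p,o["width"],D(0,120,135),"post",wpix(s,p,r,D(0,120,135)))
a=s["frame"][150:330,200:440,::-1]
b=cams.snapshot("side")["frame"][140:265,270:420,::-1]
cv2.imwrite("pics/w5.png",np.hstack([cv2.resize(a,(400,300)),cv2.resize(b,(360,300))]))
E
```

```text
11.7167 [0.6072 0.0673 0.2005] 0.046337558474160385 [0.6064 0.0677 0.135 ] post [316.7482 201.4347]
```

View pics/w5.png

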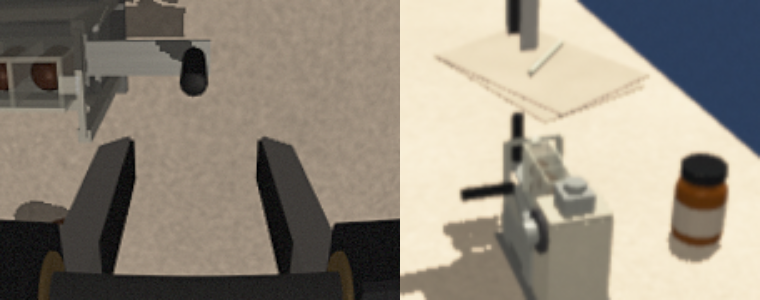

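The post top at (316,199) matches the prediction, and the side view shows the pin head on the guide. I'll lower around the post and grip it.

Emit:
{"fn": "step_arm", "kwargs": {"plan": [[[0,0,-35,0,50],[0,0,-70,0,50],[0,0,-105,0,50],[0,0,-125,0,50],[0,0,-125,0,50],[0,0,-125,0,0],[0,0,-125,0,0],[0,0,-125,0,0]]]}}

```text
time: 12.48
tool_pos: [0.609, 0.0668, 0.0779]
ee_rot: [3.141, 0.005, 3.072]
wrist_force: [-0.4, 0.6, 0.5]
width: 0.0302
```

Emit:
{"fn": "step_arm", "kwargs": {"plan": [[[0,0,0,0,0],[0,0,0,0,0],[0,0,0,0,0]]]}}

```text
time: 12.73
tool_pos: [0.6082, 0.0671, 0.0767]
ee_rot: [-3.141, 0.004, 3.073]
wrist_force: [-0.6, -1.5, 4.0]
width: 0.0155
```

Gripped at 15.5 mm. I'll press gently to -y to find the shut stop as the zero.

Emit:
{"fn": "step_arm", "kwargs": {"plan": [[[0,-1,0,0,0],[0,-3,0,0,0],[0,-3,0,0,0]]]}}

```text
time: 12.98
tool_pos: [0.6081, 0.0664, 0.0767]
ee_rot: [3.138, 0.003, 3.074]
wrist_force: [-0.9, 3.7, 5.7]
width: 0.0153
```

Stop found at y=0.0664. Opening to 0.065 means y should reach about 0.131.

Emit:
{"fn": "step_arm", "kwargs": {"plan": [[[1,8,0,0,0],[1,16,0,0,0],[2,24,0,0,0],[2,32,0,0,0],[3,40,0,0,0],[3,48,0,0,0],[4,56,0,0,0],[4,62,0,0,0]]]}}

```text
time: 13.65
tool_pos: [0.6121, 0.1259, 0.0766]
ee_rot: [-3.14, 0.003, 3.073]
wrist_force: [1.0, -2.8, 5.7]
width: 0.0153
```

Emit:
{"fn": "step_arm", "kwargs": {"plan": [[[0,0,0,0,0],[0,0,0,0,0]]]}}

```text
time: 13.82
tool_pos: [0.6122, 0.1272, 0.0767]
ee_rot: [3.14, 0.004, 3.074]
wrist_force: [-0.0, 0.3, 5.2]
width: 0.0157
```

Emit:
{"fn": "step_arm", "kwargs": {"plan": [[[0,2,0,0,0],[0,4,0,0,0],[0,4,0,0,0],[0,4,0,0,0],[0,4,0,0,0],[0,4,0,0,0]]]}}

```text
time: 14.32
tool_pos: [0.6124, 0.13, 0.0767]
ee_rot: [-3.141, 0.004, 3.073]
wrist_force: [0.4, -1.7, 5.6]
width: 0.0157
```

```bash
python3 - <<'E'
from h import *
from bench import robot,cams
o=robot.get_obs();s=cams.snapshot("wrist")
print(o["time"],o["tool_pos"])
a=s["frame"][150:330,60:300,::-1]
b=cams.snapshot("top")["frame"][165:255,290:400,::-1]
cv2.imwrite("pics/w6.png",np.hstack([cv2.resize(a,(400,300)),cv2.resize(b,(366,300))]))
E
```

```text
14.3167 [0.6124 0.13   0.0767]
```

View pics/w6.png

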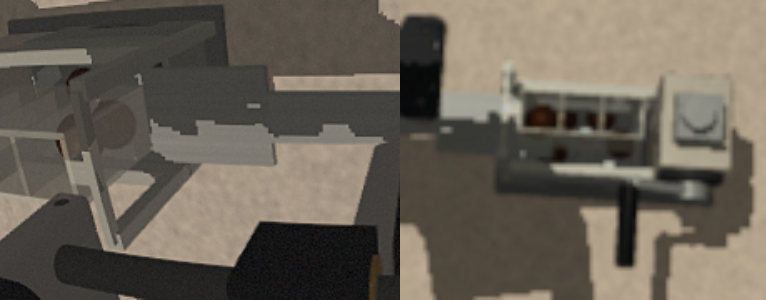

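```bash
python3 - <<'E'
from h import *
from bench import cams
f=cams.snapshot("top")["frame"][:,:,::-1]
a=f[188:218,315:375];b=cv2.imread("pics/top0.png")[188:218,315:375]
g=np.vstack([b,a]).astype(float);g=(255*(g/255)**.6).astype(np.uint8)
cv2.imwrite("pics/t7.png",cv2.resize(g,None,fx=10,fy=10,interpolation=cv2.INTER_CUBIC))
def tp(X):
    F,cx,cy,o,r=C["top"];q=Ro.from_euler("xyz",r).inv().apply(X-np.array(o));return (np.array([cx+F*q[0]/q[2],cy+F*q[1]/q[2]])-[315,188])*10
for y in(-30,0,30):print(y,[tp(D(0,y,z)).round() for z in(19,82,106)])
E
```

```text
-30 [array([383., 196.]), array([397., 153.]), array([402., 135.])]
0 [array([273., 189.]), array([280., 145.]), array([283., 128.])]
30 [array([164., 182.]), array([164., 138.]), array([165., 120.])]
```

View pics/t7.png

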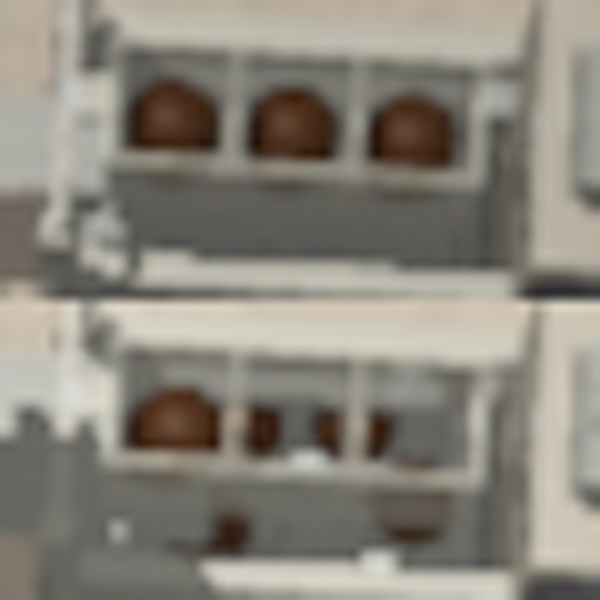

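Four sweets lie in the tray, at (260,430), (350,430), (228,530) and (412,512) in the lower panel. The last column is unchanged at (175,420). Now I shut the gate.

Emit:
{"fn": "step_arm", "kwargs": {"plan": [[[0,-8,0,0,0],[-1,-16,0,0,0],[-1,-24,0,0,0],[-2,-32,0,0,0],[-2,-40,0,0,0],[-3,-48,0,0,0],[-3,-55,0,0,0],[-4,-60,0,0,0]]]}}

```text
time: 15.13
tool_pos: [0.6085, 0.0711, 0.0767]
ee_rot: [3.139, 0.004, 3.073]
wrist_force: [1.9, 1.7, 4.3]
width: 0.0153
```

Emit:
{"fn": "step_arm", "kwargs": {"plan": [[[0,-3,0,0,0],[0,-5,0,0,0],[0,-7,0,0,0],[0,-8,0,0,0],[0,-8,0,0,0]]]}}

```text
time: 15.55
tool_pos: [0.6082, 0.0664, 0.0767]
ee_rot: [3.134, 0.003, 3.075]
wrist_force: [-0.3, 7.8, 7.6]
width: 0.0154
```

Same stop at y=0.0664, with 8 N on it. I'll release and rise.

Emit:
{"fn": "step_arm", "kwargs": {"plan": [[[0,0,0,0,50],[0,0,0,0,50],[0,2,0,0,50],[0,2,0,0,50],[0,2,0,0,50],[0,2,35,0,50],[0,2,75,0,50],[0,2,115,0,50]]]}}

```text
time: 16.22
tool_pos: [0.6058, 0.0641, 0.1892]
ee_rot: [-3.141, -0.004, 3.072]
wrist_force: [0.2, -0.8, -0.4]
width: 0.0469
```

Emit:
{"fn": "step_arm", "kwargs": {"plan": [[[-20,40,40,0,50],[-40,80,60,0,50],[-60,120,60,0,50],[-80,160,60,0,50],[-80,160,60,0,50],[-80,160,60,0,50]]]}}

```text
time: 16.72
tool_pos: [0.5247, 0.229, 0.2508]
ee_rot: [3.139, 0.0, 3.079]
wrist_force: [1.5, 0.0, 0.1]
width: 0.0471
```

```bash
python3 - <<'E'
from h import *
from bench import robot,cams
o=robot.get_obs();print(o["time"],o["tool_pos"],o["wrist_force"])
t=cams.snapshot("top")["frame"][:,:,::-1];s=cams.snapshot("side")["frame"][:,:,::-1]
g=np.hstack([cv2.resize(t[165:255,285:405],(400,300),interpolation=2),cv2.resize(s[165:285,280:400],(300,300),interpolation=2)])
cv2.imwrite("pics/f8.png",g)
E
```

```text
16.7167 [0.5247 0.229  0.2508] [1.5021 0.0201 0.1304]
```

View pics/f8.png

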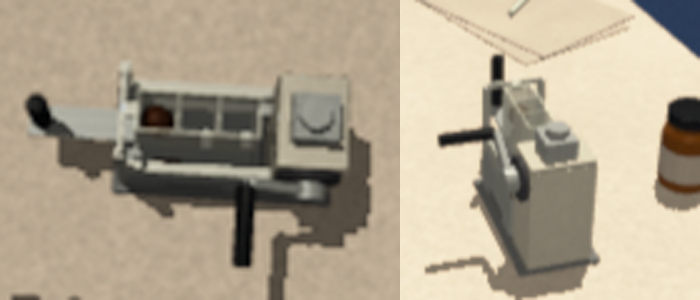

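The final view shows the gate closed, the pin head on its guide, the last column holding its sweets and the first two columns empty. I'll compare the post pixels with the start picture and then hand in.

```bash
python3 - <<'E'
from h import *
from bench import robot,cams
for n,(y0,y1,x0,x1) in dict(top=(190,204,288,304),side=(184,197,312,326)).items():
    for f in(cv2.imread(f"pics/{n}0.png"),cams.snapshot(n)["frame"][:,:,::-1]):
        w=np.clip(90-f[y0:y1,x0:x1].max(2).astype(float),0,None);yy,xx=np.mgrid[y0:y1,x0:x1]
        print(n,(w*xx).sum()/w.sum(),(w*yy).sum()/w.sum())
print(robot.close_job())
E
```

```text
top 297.0557204841288 198.80543503082896
top 297.038961038961 198.85237211767824
side 318.4854266030737 191.92474827768945
side 318.4828133262824 191.91327340031728
the job is handed in; nothing more can be done
None
```

The dispenser is unlocked, the two columns nearest the lock have emptied into the tray, and the gate is fully shut again. I handed the job in at about 17 s of the 54 s allowed; no verdict was reported.

- **Crank and pin:** I pushed the crank about 65–70° from its start until the pin dropped, then let go of it. I pressed the pin 16 mm further, where it stopped moving while the force rose to 27 N. The later pictures show its head on the guide.
- **Gate:** I gripped the post, found the shut stop as zero, and opened to about 64 mm. A picture then showed four sweets in the tray and the last column unchanged. I pushed the gate back to the same stop with about 8 N.
- **Last checks:** the post is within 0.05 pixel of its starting position in both the top and side views, and the wrist force read about zero (at most 1.5 N). The mug, jar and stapler were never approached, but I did not check their positions in the final pictures.

**What disagreed:** the fingertips sat about 30 mm above the reported TCP, in both the wrist and side pictures. My first two passes therefore went over the handle without moving it, until I lowered the arm by that amount.

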